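# Sort the mixed parts at the assembly bench and ring for collection

### The arm

A 6-joint arm with a two-finger parallel gripper is mounted at the origin on the work surface. World frame = base frame: x ahead of the robot, y to its left, z up, the work surface at z = 0. Lengths are in m, angles in degrees, forces in N, time in s.
With the tool pointing down it reaches from about 0.4 to 0.825 m from the base axis. Payload 7 kg.
Tool frame: the origin (TCP) lies on the centre line of the jaws, within the pads' length; the fingertips stand 22 mm ahead of it and the grasp point (between the pads) lies 3 mm ahead of it (ctrl.finger_overhang is the distance from the TCP to the fingertips, in m); z points along the fingers, y is the line along which they close (so a half turn about z gives the same grasp; the last joint's range is limited). The gripper opens to 88 mm and grips with 3 to 60 N. Pads are 19 mm wide; open, the fingers measure 130 mm over their backs; the gripper's body (78 mm by 193 mm) begins 47 mm behind the grasp point.
Start: joints at [85.376, 20.546, 0.682, 0, -70.136, -16.507], TCP at [0.243, 0.63, 0.249] pointing down, gripper open.
Joint ranges: [-176.03, 176.03], [-82.01, 121.73], [-58.28, 71.71], [-173.87, 95.51], [-174.79, -0.11], [-173.66, 173.66]. Speed limits (degrees/s): [136.94, 136.94, 172.46, 180, 180, 180].

### API

Orientations are given as [roll, pitch, yaw] about the fixed x, y, z axes, in that order (R = Rz(yaw) Ry(pitch) Rx(roll)).
In Python, from plant import ctrl gives the robot as it stands. The module is installed in compiled form; this text tells all that it offers.
- The arm moves only by the shell command python3 -m creep 'ROWS'. ROWS is JSON, a list of rows, each an object with "grip": the closure, from 0 (fully open) to 1 (shut); "delta_pos": the shift along the tool's x, y, z scaled (see below), a list of three; "rotation": the turn, a rotation vector about the tool's x, y, z scaled (see below), a list of three. A call has 1 to 5 rows; each row is the pose to reach, as a shift and turn from the pose commanded when the call began, along the tool's axes at that moment; what a row does not reach only later rows make up. The controller multiplies each number of a shift by 10 cm and each number of a turn by pi/2 rad. A row lasts 1/10 s, in which the tool goes at most 50 mm and 8.59 degrees, less where a joint would pass 70% of its speed; a pose out of reach is approached as far as the arm can. A call with a number of a shift or a turn outside -1 to 1 is refused whole. A call with a gripper value outside its range is refused whole. The fingers move at their own pace and stop on an object; the grip force is fixed at half the most. Time passes only in rows, so rows that repeat a pose let the fingers close. It gives the time, the measured TCP pose, the force, the opening and the grip force at its end, in the units of the state.
- ctrl.get_obs(): the state, without advancing time (a new reading comes with each control period).
- ctrl.snapshot(name): name is "scene" or "top"; returns a dict with "color" (420x560x3 uint8, red, green, blue), "intrinsics" (3x3 intrinsics, pixels), "R" (3x3) and "t" (3): a world point X has camera coordinates R X + t. Camera axes: x right, y down, z forward; pixel columns grow to the right and rows downward; lengths in m; the calibration is good to about 2 mm. A picture is of the moment at which its call begins. There is no depth.
- ctrl.close_job(): hands the job in; it is judged then, once.
The state is a dict: "clock": time; "joint_pos": joint angles; "qvel": joint speeds; "tau": joint torques, N m; "tool_pos": TCP position; "orientation": TCP orientation; "force": force on the tool from outside, world axes, zero at the start; "moment": the same for the moment, N m; "opening": finger opening in m; "gripper_force": force on a finger pad.
Only numpy, scipy, OpenCV 4.12 (cv2) and the standard library are available. Lean on these libraries where they do the work, as an engineer would, in place of code of your own. Each camera call takes 0.05 s, during which the arm holds its last target. There are 200 camera calls.

### The job

Clear the mixed parts off this assembly bench: put every black valve block in the green bin, every white tube connector in the red bin and every orange nut driver in the blue bin. When all of them are in their bins, call the runner by pressing the bell's red plunger fully down to its stop, and let it spring back up. Leave the other things on the bench where they are.

Things in the scene. Friction and masses are not known exactly. Their poses are not given: they have to be found in the camera images.
- valve1: black valve block: 70 long x 36 wide x 30 mm high with a brass nipple (20 mm diameter, 10 mm long) on each end, 90 mm long over all, lying flat, 0.11-0.21 kg. Origin: centre of its underside; x along its length, z up. May be absent.
- valve2: black valve block: 70 long x 36 wide x 30 mm high with a brass nipple (20 mm diameter, 10 mm long) on each end, 90 mm long over all, lying flat, 0.11-0.21 kg. Origin: centre of its underside; x along its length, z up. May be absent.
- valve3: black valve block: 70 long x 36 wide x 30 mm high with a brass nipple (20 mm diameter, 10 mm long) on each end, 90 mm long over all, lying flat, 0.11-0.21 kg. Origin: centre of its underside; x along its length, z up. May be absent.
- tube1: white rigid tube connector: a tube 24 mm in diameter and 90 mm long (along x) with two square flanges (8 mm thick, 32 x 32 mm) 34 mm either side of the middle on which it lies; grip the tube between the flanges (60 mm clear). Origin: mid-length, at the underside of the flanges; tube axis 16 mm above it; z up. 0.04-0.09 kg. May be absent.
- tube2: white rigid tube connector: a tube 24 mm in diameter and 90 mm long (along x) with two square flanges (8 mm thick, 32 x 32 mm) 34 mm either side of the middle on which it lies; grip the tube between the flanges (60 mm clear). Origin: mid-length, at the underside of the flanges; tube axis 16 mm above it; z up. 0.04-0.09 kg. May be absent.
- driver1: orange nut driver, 105 mm long (along x): square handle 60 long x 26 wide x 26 mm high from x = -52.5 to +7.5 mm, then a thin steel shaft to x = +52.5 mm. Origin: mid-length, at the level of the handle's underside; grip the handle at x = -20 mm, where it balances; shaft axis 13 mm up; z up. 0.06-0.13 kg. May be absent.
- driver2: orange nut driver, 105 mm long (along x): square handle 60 long x 26 wide x 26 mm high from x = -52.5 to +7.5 mm, then a thin steel shaft to x = +52.5 mm. Origin: mid-length, at the level of the handle's underside; grip the handle at x = -20 mm, where it balances; shaft axis 13 mm up; z up. 0.06-0.13 kg. May be absent.
- driver3: orange nut driver, 105 mm long (along x): square handle 60 long x 26 wide x 26 mm high from x = -52.5 to +7.5 mm, then a thin steel shaft to x = +52.5 mm. Origin: mid-length, at the level of the handle's underside; grip the handle at x = -20 mm, where it balances; shaft axis 13 mm up; z up. 0.06-0.13 kg. May be absent.
- bin_green_in (a point): green bin, for valve blocks: fixed open box, 150 (x) x 180 (y) x 55 mm high outside, walls and floor 4 mm. This point: centre of its inner floor, 4 mm above the table; inside 142 x 172 mm, rim 51 mm above this point; z up.
- bin_red_in (a point): red bin, for tube connectors: fixed open box, 150 (x) x 180 (y) x 55 mm high outside, walls and floor 4 mm. This point: centre of its inner floor, 4 mm above the table; inside 142 x 172 mm, rim 51 mm above this point; z up.
- bin_blue_in (a point): blue bin, for nut drivers: fixed open box, 150 (x) x 180 (y) x 55 mm high outside, walls and floor 4 mm. This point: centre of its inner floor, 4 mm above the table; inside 142 x 172 mm, rim 51 mm above this point; z up.
- plunger_top (a point): centre of the top face of the call bell's red plunger head (36 mm diameter, 12 mm high, head top 77 mm above the table when up) over a steel dome 82 mm wide on a black foot 90 mm wide, fixed to the table. It moves down with the plunger.
- plunger (a joint): plunger travel in m: 0 up, 0.012 pressed to its stop; springs back. Takes 2 N to start and about 7 N at the stop.
- tape: bystander: yellow tape roll lying flat near the left or right edge, 80 mm outside diameter, 24 mm high; origin centre of underside.
- jar: bystander: small glass jar with grey cap among the parts, 60 mm diameter, 58 mm high; origin centre of underside.

How it is judged:
By the outcome, as a careful person would: the job done as asked, in the order asked, and still so for the second after the job is handed in, with the robot touching nothing.
Of valve1, valve2, valve3, tube1, tube2, driver1, driver2, driver3 only 6 to 8 are there at a start; the rules pass over those that are not, and their reading is None.
At some moment in a run one of valve1, valve2, valve3, tube1, tube2, driver1, driver2, driver3 may be knocked a few centimetres aside while the robot is not near it.
Once in a run the grip may slacken for a moment while it holds something.
It also fails if it takes over 200 s, if anything falls off the work surface, if the arm or the gripper's body presses on something with over 40 N, if the wrist force passes 120 N, or if a joint passes its speed limit or range.

## Working session

There is one attempt and no reset: what is moved stays moved. The work goes in short steps, Python scripts to look and compute and a shell command to move; the robot and the scene stay as the last step left them, time stands still between calls to the robot, and variables do not carry over. Pictures are saved under pics/ and viewed, at most 14 in all, crops included, and the job is handed in when it is done.

```bash
mkdir -p pics; ls; python3 - <<'E'
from plant import ctrl
import cv2,pickle
print(ctrl.get_obs(), ctrl.finger_overhang)
for n in("top","scene"):
    s=ctrl.snapshot(n); cv2.imwrite(f"pics/{n}0.png",s["color"][:,:,::-1]); pickle.dump(s,open(f"{n}0.pkl","wb"))
    print(n,s["intrinsics"],s["R"],s["t"])
E
```

```text
pics
{'clock': 0.0, 'joint_pos': array([ 8.53782191e+01,  2.05904464e+01,  6.32883951e-01, -1.94273508e-02,
       -7.01377262e+01, -1.65049512e+01]), 'qvel': array([-0.01850497,  0.00469346,  0.07523969, -0.06375414,  0.03270348,
        0.08359019]), 'tau': array([-1.05288764e-03, -5.82715452e+01,  2.93061000e+01,  6.99717566e+00,
        6.90771107e-03, -1.56751439e-04]), 'tool_pos': array([0.24317433, 0.62916993, 0.24762926]), 'orientation': array([ 1.79903449e+02, -9.56337556e-03, -2.11333400e+01]), 'force': array([ 0.13318845, -0.5049829 ,  0.42256578]), 'moment': array([ 0.04110713, -0.03380206, -0.04023035]), 'gripper_force': 0.0, 'opening': 0.08769288231368265} 0.022
top [[545.38903964   0.         284.29119137]
 [  0.         545.38903964 206.60729792]
 [  0.           0.           1.        ]] [[ 0.0071865  -0.99985409 -0.01549655]
 [-0.98959447 -0.00488401 -0.14380172]
 [ 0.14370506  0.01636873 -0.98948518]] [0.01841172 0.57316466 1.56668384]
scene [[545.32847045   0.         282.51006417]
 [  0.         545.32847045 203.9959914 ]
 [  0.           0.           1.        ]] [[-0.88533789  0.4646248  -0.01733842]
 [ 0.260757    0.46530444 -0.84587089]
 [-0.38494495 -0.75340266 -0.53310582]] [ 0.52353125 -0.08606843  1.75695332]
```

```bash
python3 -c "
import cv2
a=cv2.imread('pics/top0.png');cv2.imwrite('pics/top0b.png',cv2.resize(a,(800,600),interpolation=cv2.INTER_CUBIC))
a=cv2.imread('pics/scene0.png');cv2.imwrite('pics/scene0b.png',cv2.resize(a,(800,600),interpolation=cv2.INTER_CUBIC))"
```

```text
(no output)
```

View pics/top0b.png

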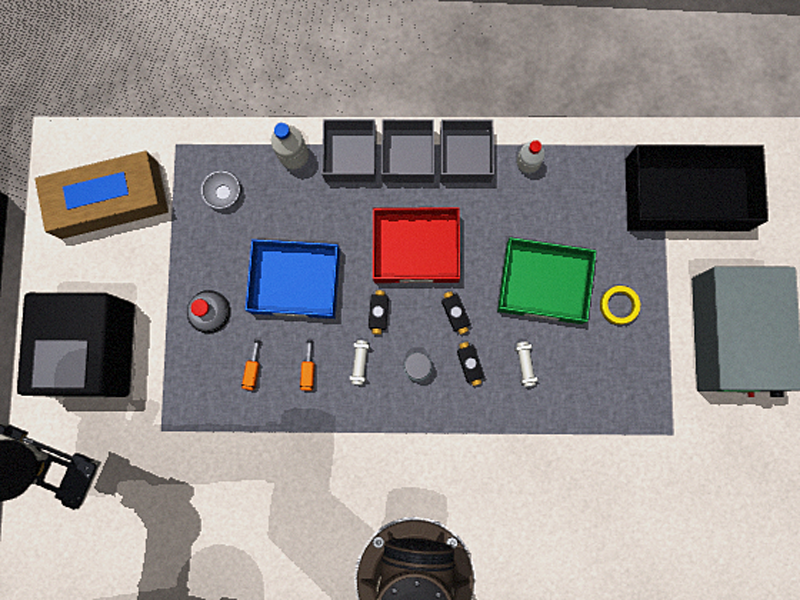

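View pics/scene0b.png

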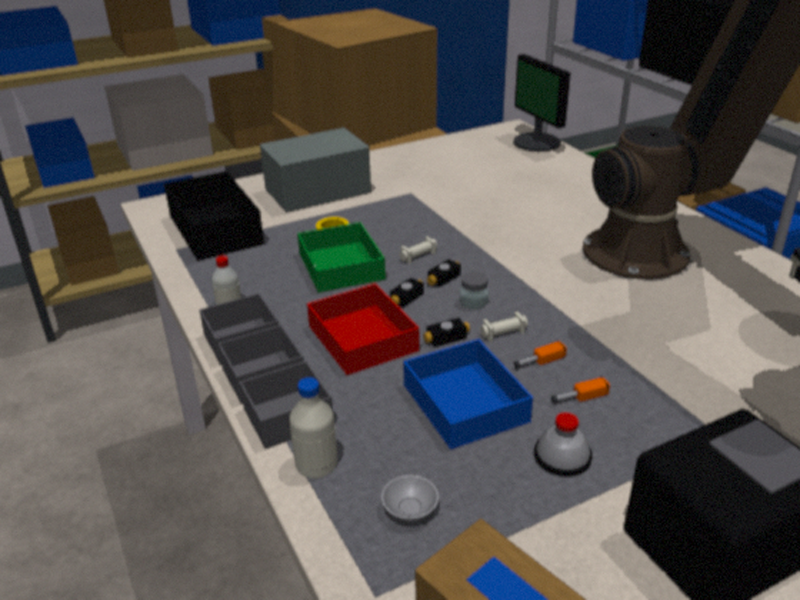

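The top view (800x600) shows blue bin (293,279), red (416,245), green (547,281). Valves are at (378,312), (456,312), (470,364), tubes at (360,363), (526,364), drivers at (251,368), (307,368). The jar is at (418,367), the bell at (200,307) and the tape at (620,305). There are seven parts.

```bash
cat > h.py <<'E'
import numpy as np,cv2
from plant import ctrl
from scipy.spatial.transform import Rotation as Ro
def world(s,u,v,z):
    d=np.linalg.inv(s["intrinsics"])@[u,v,1]; d=s["R"].T@d; c=-s["R"].T@s["t"]
    return c+d*(z-c[2])/d[2]
def blobs(s,m,z,amin=60):
    n,l,st,_=cv2.connectedComponentsWithStats(m.astype(np.uint8))
    out=[]
    for i in range(1,n):
        if st[i,4]<amin or st[i,4]>4000: continue
        vv,uu=np.nonzero(l==i)
        P=np.array([world(s,u,v,z)[:2] for u,v in zip(uu,vv)])
        c=P.mean(0); w,V=np.linalg.eigh(np.cov((P-c).T)); a=V[:,1]; a=a*np.sign(a[0]); q=(P-c)@V[:,::-1]
        out.append((c.round(4),round(float(np.degrees(np.arctan2(a[1],a[0]))),1),np.ptp(q,axis=0).round(3),st[i,4]))
    return out
def look(name):
    s=ctrl.snapshot("top"); im=s["color"].astype(int); r,g,b=im[...,0],im[...,1],im[...,2]
    cv2.imwrite(f"pics/{name}.png",s["color"][:,:,::-1])
    reg=np.zeros(r.shape,bool); reg[200:302,120:465]=1
    print("orange",*blobs(s,reg&(r>150)&(r-b>90)&(g<150)&(g>50),.022,25),sep="\n ")
    print("white",*blobs(s,reg&(np.min(im,2)>165),.028,25),sep="\n ")
    print("black",*blobs(s,reg&(np.max(im,2)<45),.03,40),sep="\n ")
    return s
E
python3 - <<'E'
from h import *
s=look("t1")
im=s["color"].astype(int); r,g,b=im[...,0],im[...,1],im[...,2]
c=cv2.resize(s["color"][195:285,160:400,::-1],(800,300),interpolation=cv2.INTER_CUBIC); cv2.imwrite("pics/c1.png",c)
for n,m in(("R",(r>110)&(g<70)&(b<70)),("G",(g>90)&(r<80)&(b<100)),("B",(b>120)&(r<80))):
    k,l,st,ce=cv2.connectedComponentsWithStats(m.astype(np.uint8)); i=1+st[1:,4].argmax()
    vv,uu=np.nonzero(l==i); R=cv2.minAreaRect(np.array([world(s,u,v,.055)[:2] for u,v in zip(uu,vv)],np.float32)); print(n,R)
m=(r>130)&(g<60)&(b<60); m[:,:120]=0; m[:,170:]=0;print("bell",*blobs(s,m,.077,20)); 
for n,u,v,z in(("jar",418,367,.058),("tape",620,305,.02)): print(n,world(s,u*.7,v*.7,z))
E
```

```text
orange
 (array([0.4093, 0.3453]), -8.9, array([0.058, 0.024]), np.int32(157))
 (array([0.4085, 0.2275]), -3.0, array([0.057, 0.024]), np.int32(153))
white
 (array([0.5419, 0.0818]), -48.8, array([0.019, 0.019]), np.int32(39))
 (array([ 0.5418, -0.0806]), 42.4, array([0.019, 0.017]), np.int32(39))
 (array([0.4364, 0.1193]), -5.4, array([0.089, 0.029]), np.int32(197))
 (array([ 0.4352, -0.224 ]), 9.1, array([0.09 , 0.028]), np.int32(199))
 (array([ 0.4357, -0.1107]), -32.3, array([0.02 , 0.018]), np.int32(38))
black
 (array([0.5271, 0.4132]), -23.2, array([0.087, 0.066]), np.int32(110))
 (array([0.5388, 0.0786]), -2.7, array([0.078, 0.038]), np.int32(209))
 (array([ 0.5391, -0.0794]), 22.6, array([0.072, 0.037]), np.int32(224))
 (array([ 0.4334, -0.1091]), 17.8, array([0.071, 0.037]), np.int32(239))
R ((0.680961012840271, 0.0027843043208122253), (0.15075784921646118, 0.17826928198337555), 0.2633911967277527)
G ((0.5946927666664124, -0.27035850286483765), (0.1706361025571823, 0.1260855793952942), 81.90682983398438)
B ((0.608971118927002, 0.2593685984611511), (0.1805637627840042, 0.14976423978805542), 86.79560089111328)
bell (array([0.5415, 0.4404]), 0.3, array([0.032, 0.03 ]), np.int32(104))
jar [ 0.42445901 -0.00335918  0.058     ]
tape [ 0.55768066 -0.4226728   0.02      ]
```

View pics/c1.png

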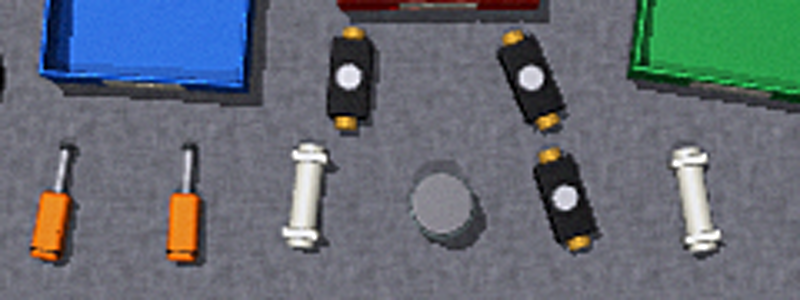

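The crop confirms it: upper valves with white dots at crop (349,76) and (531,77), the third valve at (565,197), tubes at (306,195) and (695,200). The driver handles are at the near end with their shafts pointing away from the robot. I'll square the tool first, then move to driver1.

```bash
python3 -m creep '[{"grip":0,"delta_pos":[0,0,0],"rotation":[0,0,-0.09]},{"grip":0,"delta_pos":[0,0,0],"rotation":[0,0,-0.18]},{"grip":0,"delta_pos":[0,0,0],"rotation":[0,0,-0.235]},{"grip":0,"delta_pos":[0,0,0],"rotation":[0,0,-0.235]}]'
python3 -m creep '[{"grip":0,"delta_pos":[0,0.4,0],"rotation":[0,0,0]},{"grip":0,"delta_pos":[0,0.8,0],"rotation":[0,0,0]},{"grip":0,"delta_pos":[0,1,0],"rotation":[0,0,0]}]'
python3 - <<'E'
from h import *
import pickle
s=pickle.load(open("top0.pkl","rb"))
print(np.mean([world(s,.7*u,.7*v,.055) for u,v in((509,237),(597,250),(588,325),(499,312))],0))
E
```

```text
clock: 0.55
tool_pos: [0.2433, 0.6294, 0.2482]
orientation: [180.0, 0.0, 0.1]
force: [0.3, 0.9, 0.1]
opening: 0.0875
gripper_force: 0.0
clock: 0.85
tool_pos: [0.2432, 0.5269, 0.2484]
orientation: [179.9, 0.0, -0.2]
force: [0.9, -0.6, 0.5]
opening: 0.0875
gripper_force: 0.0
[ 0.60235744 -0.26886466  0.055     ]
```

```bash
python3 -m creep '[{"grip":0,"delta_pos":[0,0.5,0],"rotation":[0,0,0]},{"grip":0,"delta_pos":[0,0.95,0],"rotation":[0,0,0]},{"grip":0,"delta_pos":[0.3,0.95,0.3],"rotation":[0,0,0]},{"grip":0,"delta_pos":[0.7,0.95,0.6],"rotation":[0,0,0]}]'
python3 -m creep '[{"grip":0,"delta_pos":[0.4,0.4,0.2],"rotation":[0,0,0]},{"grip":0,"delta_pos":[0.8,0.8,0.4],"rotation":[0,0,0]},{"grip":0,"delta_pos":[0.98,0.9,0.5],"rotation":[0,0,0]},{"grip":0,"delta_pos":[0.98,0.9,0.5],"rotation":[0,0,0]}]'
python3 - <<'E'
from h import *
look("t2")
E
```

```text
clock: 1.25
tool_pos: [0.3134, 0.4347, 0.1909]
orientation: [-179.6, -0.1, -0.0]
force: [1.0, 1.9, -0.2]
opening: 0.0876
gripper_force: 0.0
clock: 1.65
tool_pos: [0.413, 0.3407, 0.136]
orientation: [179.8, 0.1, -0.4]
force: [-1.0, 0.2, -0.7]
opening: 0.0877
gripper_force: 0.0
orange
 (array([0.5501, 0.4546]), 19.8, array([0.031, 0.032]), np.int32(62))
 (array([0.4224, 0.345 ]), -1.8, array([0.024, 0.023]), np.int32(48))
 (array([0.4105, 0.2268]), -4.0, array([0.047, 0.024]), np.int32(93))
white
 (array([0.5421, 0.082 ]), -74.9, array([0.019, 0.02 ]), np.int32(40))
 (array([ 0.5416, -0.0804]), 49.9, array([0.019, 0.019]), np.int32(40))
 (array([0.4364, 0.1193]), -5.6, array([0.089, 0.03 ]), np.int32(216))
 (array([ 0.4359, -0.2238]), 9.2, array([0.09 , 0.028]), np.int32(212))
 (array([ 0.4355, -0.1109]), -24.7, array([0.02, 0.02]), np.int32(39))
black
 (array([0.5318, 0.4047]), 0.2, array([0.087, 0.044]), np.int32(90))
 (array([0.5347, 0.0772]), -12.9, array([0.076, 0.044]), np.int32(142))
 (array([ 0.5387, -0.0802]), 22.4, array([0.071, 0.037]), np.int32(204))
 (array([0.4104, 0.446 ]), -22.3, array([0.214, 0.103]), np.int32(772))
 (array([0.4148, 0.3543]), 72.5, array([0.152, 0.109]), np.int32(737))
 (array([ 0.4332, -0.1101]), 17.8, array([0.071, 0.037]), np.int32(215))
```

```bash
python3 -m creep '[{"grip":0,"delta_pos":[0,0,0.3],"rotation":[0,0,0.06]},{"grip":0,"delta_pos":[0,0,0.65],"rotation":[0,0,0.1]},{"grip":0,"delta_pos":[0,0,0.9],"rotation":[0,0,0.1]},{"grip":0,"delta_pos":[0,0,1],"rotation":[0,0,0.1]}]'
python3 -m creep '[{"grip":0,"delta_pos":[0,0,0.13],"rotation":[0,0,0]},{"grip":0,"delta_pos":[0,0,0.13],"rotation":[0,0,0]},{"grip":1,"delta_pos":[0,0,0.13],"rotation":[0,0,0]},{"grip":1,"delta_pos":[0,0,0.13],"rotation":[0,0,0]},{"grip":1,"delta_pos":[0,0,0.13],"rotation":[0,0,0]}]'
python3 -m creep '[{"grip":1,"delta_pos":[0,0,0],"rotation":[0,0,0]},{"grip":1,"delta_pos":[0,0,0],"rotation":[0,0,0]}]'
```

```text
clock: 2.1
tool_pos: [0.4103, 0.3444, 0.0368]
orientation: [179.9, 0.1, -9.0]
force: [-0.1, -0.8, -0.1]
opening: 0.0877
gripper_force: 0.0
clock: 2.6
tool_pos: [0.4117, 0.3453, 0.0266]
orientation: [-179.9, -0.0, -9.0]
force: [-0.3, 0.5, 0.5]
opening: 0.0688
gripper_force: 0.0
clock: 2.8
tool_pos: [0.4115, 0.3448, 0.026]
orientation: [-180.0, -0.0, -9.0]
force: [-0.1, 0.4, 0.3]
opening: 0.0534
gripper_force: 0.0
```

```bash
python3 -m creep '[{"grip":1,"delta_pos":[0,0,0],"rotation":[0,0,0]},{"grip":1,"delta_pos":[0,0,0],"rotation":[0,0,0]},{"grip":1,"delta_pos":[0,0,0],"rotation":[0,0,0]},{"grip":1,"delta_pos":[0,0,0],"rotation":[0,0,0]},{"grip":1,"delta_pos":[0,0,0],"rotation":[0,0,0]}]'
python3 -m creep '[{"grip":1,"delta_pos":[0,0,-0.2],"rotation":[0,0,0]},{"grip":1,"delta_pos":[0,0,-0.5],"rotation":[0,0,-0.05]},{"grip":1,"delta_pos":[0,0,-0.8],"rotation":[0,0,-0.1]},{"grip":1,"delta_pos":[0,0,-1],"rotation":[0,0,-0.1]},{"grip":1,"delta_pos":[0,0,-1],"rotation":[0,0,-0.1]}]'
python3 -m creep '[{"grip":1,"delta_pos":[0.25,0.05,0],"rotation":[0,0,0]},{"grip":1,"delta_pos":[0.6,0.15,0],"rotation":[0,0,0]},{"grip":1,"delta_pos":[0.9,0.22,0],"rotation":[0,0,0]}]'
python3 -m creep '[{"grip":1,"delta_pos":[0.35,0.1,0],"rotation":[0,0,0]},{"grip":1,"delta_pos":[0.7,0.18,0],"rotation":[0,0,0]},{"grip":1,"delta_pos":[0.9,0.225,0],"rotation":[0,0,0]},{"grip":1,"delta_pos":[0.9,0.225,0],"rotation":[0,0,0]}]'
```

```text
clock: 3.3
tool_pos: [0.4114, 0.3444, 0.0255]
orientation: [180.0, 0.0, -9.0]
force: [-0.9, -0.9, 1.0]
opening: 0.026
gripper_force: 30.0
clock: 3.8
tool_pos: [0.4125, 0.3462, 0.1285]
orientation: [-179.7, -0.2, 0.0]
force: [-0.0, 0.6, -1.4]
opening: 0.0255
gripper_force: 30.0
clock: 4.1
tool_pos: [0.5021, 0.3222, 0.1246]
orientation: [180.0, 0.0, 0.0]
force: [-0.4, 0.0, -2.3]
opening: 0.0259
gripper_force: 30.0
clock: 4.5
tool_pos: [0.5932, 0.2989, 0.1234]
orientation: [179.9, 0.1, -0.1]
force: [-0.7, -0.2, -1.3]
opening: 0.0256
gripper_force: 30.0
```

```bash
python3 -m creep '[{"grip":1,"delta_pos":[0,0,0.35],"rotation":[0,0,0]},{"grip":1,"delta_pos":[0,0,0.7],"rotation":[0,0,0]},{"grip":1,"delta_pos":[0,0,0.91],"rotation":[0,0,0]},{"grip":1,"delta_pos":[0,0,0.91],"rotation":[0,0,0]},{"grip":0.6,"delta_pos":[0,0,0.91],"rotation":[0,0,0]}]'
python3 -m creep '[{"grip":0.6,"delta_pos":[0,0,0],"rotation":[0,0,0]},{"grip":0.6,"delta_pos":[0,0,0],"rotation":[0,0,0]},{"grip":0.6,"delta_pos":[0,0,-0.3],"rotation":[0,0,0]},{"grip":0.6,"delta_pos":[0,0,-0.7],"rotation":[0,0,0]},{"grip":0.3,"delta_pos":[0,0,-0.91],"rotation":[0,0,0]}]'
python3 -m creep '[{"grip":0,"delta_pos":[-0.4,0.1,0],"rotation":[0,0,0]},{"grip":0,"delta_pos":[-0.8,0.3,0],"rotation":[0,0,0]},{"grip":0,"delta_pos":[-0.9,0.36,0],"rotation":[0,0,0]}]'
python3 - <<'E'
from h import *
look("t3")
E
```

```text
clock: 5.0
tool_pos: [0.5908, 0.3003, 0.0342]
orientation: [179.9, 0.1, 0.0]
force: [0.3, 0.2, 0.8]
opening: 0.03
gripper_force: 0.0
clock: 5.5
tool_pos: [0.5927, 0.301, 0.13]
orientation: [-179.8, -0.2, 0.1]
force: [0.1, 0.4, 0.1]
opening: 0.0392
gripper_force: 0.0
clock: 5.8
tool_pos: [0.4981, 0.2623, 0.1266]
orientation: [-180.0, 0.0, 0.0]
force: [0.7, 0.9, 0.5]
opening: 0.0616
gripper_force: 0.0
orange
white
 (array([0.5421, 0.082 ]), -74.9, array([0.019, 0.02 ]), np.int32(40))
 (array([ 0.5416, -0.0804]), 49.9, array([0.019, 0.019]), np.int32(40))
 (array([0.4555, 0.1164]), -2.7, array([0.059, 0.027]), np.int32(130))
 (array([ 0.4354, -0.224 ]), 9.3, array([0.09 , 0.028]), np.int32(224))
 (array([ 0.4355, -0.1109]), -24.7, array([0.02, 0.02]), np.int32(39))
black
 (array([0.4936, 0.3601]), -43.6, array([0.256, 0.09 ]), np.int32(698))
 (array([0.5062, 0.257 ]), 80.9, array([0.149, 0.107]), np.int32(680))
 (array([0.5358, 0.0768]), -15.0, array([0.077, 0.045]), np.int32(108))
 (array([ 0.5368, -0.0815]), 19.8, array([0.072, 0.039]), np.int32(167))
 (array([ 0.4317, -0.1113]), 17.9, array([0.07 , 0.037]), np.int32(186))
 (array([0.3351, 0.4527]), 42.1, array([0.144, 0.05 ]), np.int32(482))
```

```bash
python3 -m creep '[{"grip":0,"delta_pos":[-0.4,0.15,0],"rotation":[0,0,0]},{"grip":0,"delta_pos":[-0.8,0.3,0],"rotation":[0,0,0.02]},{"grip":0,"delta_pos":[-0.9,0.37,0],"rotation":[0,0,0.035]},{"grip":0,"delta_pos":[-0.9,0.37,0],"rotation":[0,0,0.035]}]'
python3 -m creep '[{"grip":0,"delta_pos":[0,0,0.4],"rotation":[0,0,0]},{"grip":0,"delta_pos":[0,0,0.8],"rotation":[0,0,0]},{"grip":0,"delta_pos":[0,0,1],"rotation":[0,0,0]},{"grip":0,"delta_pos":[0,0,1],"rotation":[0,0,0]},{"grip":1,"delta_pos":[0,0,1],"rotation":[0,0,0]}]'
python3 -m creep '[{"grip":1,"delta_pos":[0,0,0],"rotation":[0,0,0]},{"grip":1,"delta_pos":[0,0,0],"rotation":[0,0,0]},{"grip":1,"delta_pos":[0,0,0],"rotation":[0,0,0]},{"grip":1,"delta_pos":[0,0,0],"rotation":[0,0,0]},{"grip":1,"delta_pos":[0,0,0],"rotation":[0,0,0]}]'
python3 -m creep '[{"grip":1,"delta_pos":[0,0,0],"rotation":[0,0,0]},{"grip":1,"delta_pos":[0,0,0],"rotation":[0,0,0]},{"grip":1,"delta_pos":[0,0,0],"rotation":[0,0,0]}]'
```

```text
clock: 6.25
tool_pos: [0.4108, 0.2269, 0.1267]
orientation: [-179.9, -0.1, -3.1]
force: [0.3, 0.5, 0.7]
opening: 0.0874
gripper_force: 0.0
clock: 6.75
tool_pos: [0.4127, 0.2281, 0.0253]
orientation: [180.0, -0.0, -3.1]
force: [-0.3, 0.2, -0.3]
opening: 0.0835
gripper_force: 0.0
clock: 7.25
tool_pos: [0.4116, 0.2272, 0.0258]
orientation: [-180.0, -0.0, -3.1]
force: [0.2, -0.0, 0.5]
opening: 0.0451
gripper_force: 0.0
clock: 7.55
tool_pos: [0.4114, 0.2269, 0.0256]
orientation: [180.0, 0.0, -3.1]
force: [-0.6, -0.2, 1.6]
opening: 0.0256
gripper_force: 30.0
```

```bash
python3 -m creep '[{"grip":1,"delta_pos":[0,0,-0.2],"rotation":[0,0,0]},{"grip":1,"delta_pos":[0,0,-0.5],"rotation":[0,0,-0.035]},{"grip":1,"delta_pos":[0,0,-0.8],"rotation":[0,0,-0.035]},{"grip":1,"delta_pos":[0,0,-1],"rotation":[0,0,-0.035]},{"grip":1,"delta_pos":[0,0,-1],"rotation":[0,0,-0.035]}]'
python3 -m creep '[{"grip":1,"delta_pos":[0.25,0,0],"rotation":[0,0,0]},{"grip":1,"delta_pos":[0.6,0.02,0],"rotation":[0,0,0]},{"grip":1,"delta_pos":[0.88,0.03,0],"rotation":[0,0,0]}]'
python3 -m creep '[{"grip":1,"delta_pos":[0.35,0,0],"rotation":[0,0,0]},{"grip":1,"delta_pos":[0.7,0.02,0],"rotation":[0,0,0]},{"grip":1,"delta_pos":[0.88,0.035,0],"rotation":[0,0,0]},{"grip":1,"delta_pos":[0.88,0.035,0],"rotation":[0,0,0]}]'
python3 -m creep '[{"grip":1,"delta_pos":[0,0,0.35],"rotation":[0,0,0]},{"grip":1,"delta_pos":[0,0,0.7],"rotation":[0,0,0]},{"grip":1,"delta_pos":[0,0,0.91],"rotation":[0,0,0]},{"grip":1,"delta_pos":[0,0,0.91],"rotation":[0,0,0]}]'
```

```text
clock: 8.05
tool_pos: [0.4126, 0.2285, 0.1282]
orientation: [-179.8, -0.2, 0.0]
force: [0.9, 0.1, -0.8]
opening: 0.0259
gripper_force: 30.0
clock: 8.35
tool_pos: [0.5004, 0.224, 0.1247]
orientation: [180.0, 0.0, 0.0]
force: [-0.6, 1.2, -0.8]
opening: 0.0258
gripper_force: 3.0
clock: 8.75
tool_pos: [0.589, 0.22, 0.1233]
orientation: [179.9, 0.1, -0.1]
force: [-1.4, -0.0, -1.9]
opening: 0.0263
gripper_force: 30.0
clock: 9.15
tool_pos: [0.5852, 0.2197, 0.0313]
orientation: [179.8, 0.3, 0.0]
force: [-0.6, 0.2, -1.1]
opening: 0.0259
gripper_force: 30.0
```

```bash
python3 -m creep '[{"grip":0.6,"delta_pos":[0,0,0],"rotation":[0,0,0]},{"grip":0.6,"delta_pos":[0,0,0],"rotation":[0,0,0]},{"grip":0.6,"delta_pos":[0,0,0],"rotation":[0,0,0]},{"grip":0.6,"delta_pos":[0,0,-0.3],"rotation":[0,0,0]},{"grip":0.6,"delta_pos":[0,0,-0.7],"rotation":[0,0,0]}]'
python3 -m creep '[{"grip":0.4,"delta_pos":[0,0,-0.21],"rotation":[0,0,0]},{"grip":0,"delta_pos":[-0.3,0.3,-0.21],"rotation":[0,0,0]},{"grip":0,"delta_pos":[-0.6,0.6,-0.21],"rotation":[0,0,0]},{"grip":0,"delta_pos":[-0.75,0.7,-0.21],"rotation":[0,0,0]}]'
python3 - <<'E'
from h import *
s=look("t4")
cv2.imwrite("pics/c4.png",cv2.resize(s["color"][150:290,120:420,::-1],(800,373),interpolation=cv2.INTER_CUBIC))
E
```

```text
clock: 9.65
tool_pos: [0.5863, 0.22, 0.1042]
orientation: [179.9, 0.2, 0.0]
force: [0.9, 1.3, -0.4]
opening: 0.035
gripper_force: 0.0
clock: 10.05
tool_pos: [0.5101, 0.1485, 0.1265]
orientation: [-180.0, -0.0, -0.1]
force: [-0.2, 0.6, 0.7]
opening: 0.0613
gripper_force: 0.0
orange
 (array([0.551 , 0.4548]), 29.7, array([0.032, 0.027]), np.int32(76))
white
 (array([ 0.5416, -0.0804]), 49.9, array([0.019, 0.019]), np.int32(40))
 (array([0.4667, 0.3737]), 36.1, array([0.048, 0.012]), np.int32(61))
 (array([ 0.4357, -0.2239]), 9.1, array([0.09 , 0.028]), np.int32(223))
 (array([ 0.4354, -0.1106]), -52.9, array([0.019, 0.019]), np.int32(40))
black
 (array([0.5097, 0.1778]), -78.3, array([0.331, 0.177]), np.int32(1079))
 (array([ 0.5376, -0.0819]), 21.2, array([0.072, 0.038]), np.int32(173))
 (array([ 0.4329, -0.111 ]), 18.3, array([0.07 , 0.037]), np.int32(189))
 (array([0.3526, 0.3192]), 31.9, array([0.171, 0.046]), np.int32(602))
```

View pics/c4.png

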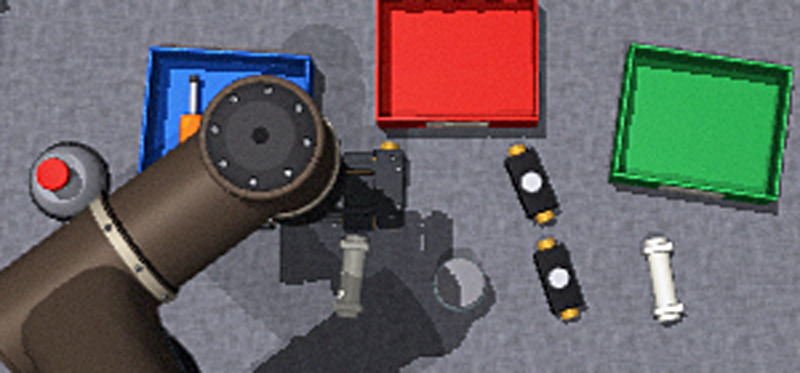

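Driver1 is in the blue bin at crop (190,110) and the arm hides driver2. Tube1 is unmoved at (352,275), so I go for it.

```bash
python3 -m creep '[{"grip":0,"delta_pos":[-0.4,0.15,0],"rotation":[0,0,0.03]},{"grip":0,"delta_pos":[-0.75,0.31,0],"rotation":[0,0,0.06]},{"grip":0,"delta_pos":[-0.75,0.31,0],"rotation":[0,0,0.06]},{"grip":0,"delta_pos":[-0.75,0.31,0.3],"rotation":[0,0,0.06]}]'
python3 -m creep '[{"grip":0,"delta_pos":[0,0,0.35],"rotation":[0,0,0]},{"grip":0,"delta_pos":[0,0,0.65],"rotation":[0,0,0]},{"grip":0,"delta_pos":[0,0,0.71],"rotation":[0,0,0]},{"grip":0.5,"delta_pos":[0,0,0.71],"rotation":[0,0,0]},{"grip":1,"delta_pos":[0,0,0.71],"rotation":[0,0,0]}]'
python3 -m creep '[{"grip":1,"delta_pos":[0,0,0],"rotation":[0,0,0]},{"grip":1,"delta_pos":[0,0,0],"rotation":[0,0,0]},{"grip":1,"delta_pos":[0,0,0],"rotation":[0,0,0]},{"grip":1,"delta_pos":[0,0,0],"rotation":[0,0,0]},{"grip":1,"delta_pos":[0,0,0],"rotation":[0,0,0]}]'
python3 -m creep '[{"grip":1,"delta_pos":[0,0,0],"rotation":[0,0,0]},{"grip":1,"delta_pos":[0,0,0],"rotation":[0,0,0]},{"grip":1,"delta_pos":[0,0,0],"rotation":[0,0,0]}]'
```

```text
clock: 10.5
tool_pos: [0.4398, 0.1215, 0.0996]
orientation: [-179.6, -0.5, -5.3]
force: [1.2, 0.3, -0.7]
opening: 0.087
gripper_force: 0.0
clock: 11.0
tool_pos: [0.4385, 0.1203, 0.0258]
orientation: [-179.9, -0.1, -5.4]
force: [0.2, -0.4, 0.7]
opening: 0.0766
gripper_force: 0.0
clock: 11.5
tool_pos: [0.4376, 0.1197, 0.0248]
orientation: [-180.0, -0.0, -5.4]
force: [0.2, 0.8, 0.6]
opening: 0.0369
gripper_force: 0.0
clock: 11.8
tool_pos: [0.4374, 0.1195, 0.0245]
orientation: [180.0, 0.0, -5.4]
force: [0.4, -0.8, 1.3]
opening: 0.0233
gripper_force: 30.0
```

```bash
python3 -m creep '[{"grip":1,"delta_pos":[0,0,-0.2],"rotation":[0,0,0]},{"grip":1,"delta_pos":[0,0,-0.5],"rotation":[0,0,-0.06]},{"grip":1,"delta_pos":[0,0,-0.8],"rotation":[0,0,-0.06]},{"grip":1,"delta_pos":[0,0,-1],"rotation":[0,0,-0.06]},{"grip":1,"delta_pos":[0,0,-1],"rotation":[0,0,-0.06]}]'
python3 -m creep '[{"grip":1,"delta_pos":[0.25,0.08,0],"rotation":[0,0,0]},{"grip":1,"delta_pos":[0.6,0.2,0],"rotation":[0,0,0]},{"grip":1,"delta_pos":[0.95,0.3,0],"rotation":[0,0,0]}]'
python3 -m creep '[{"grip":1,"delta_pos":[0.35,0.11,0],"rotation":[0,0,0]},{"grip":1,"delta_pos":[0.7,0.22,0],"rotation":[0,0,0]},{"grip":1,"delta_pos":[0.95,0.3,0],"rotation":[0,0,0]}]'
python3 -m creep '[{"grip":1,"delta_pos":[0.3,0.1,0],"rotation":[0,0,0]},{"grip":1,"delta_pos":[0.54,0.185,0],"rotation":[0,0,0]},{"grip":1,"delta_pos":[0.54,0.185,0],"rotation":[0,0,0]},{"grip":1,"delta_pos":[0.54,0.185,0.3],"rotation":[0,0,0]}]'
python3 -m creep '[{"grip":1,"delta_pos":[0,0,0.35],"rotation":[0,0,0]},{"grip":1,"delta_pos":[0,0,0.61],"rotation":[0,0,0]},{"grip":1,"delta_pos":[0,0,0.61],"rotation":[0,0,0]}]'
```

```text
clock: 12.3
tool_pos: [0.439, 0.1207, 0.1272]
orientation: [-179.8, -0.3, 0.0]
force: [0.6, 0.4, -0.1]
opening: 0.0231
gripper_force: 30.0
clock: 12.6
tool_pos: [0.5332, 0.0893, 0.1239]
orientation: [-180.0, 0.0, 0.1]
force: [0.5, 1.0, 0.8]
opening: 0.0234
gripper_force: 30.0
clock: 12.9
tool_pos: [0.629, 0.0587, 0.1229]
orientation: [180.0, 0.1, -0.0]
force: [0.8, 0.1, -0.5]
opening: 0.0231
gripper_force: 30.0
clock: 13.3
tool_pos: [0.6841, 0.0413, 0.0966]
orientation: [-179.9, -0.3, -0.0]
force: [0.5, 0.1, -0.3]
opening: 0.0231
gripper_force: 30.0
clock: 13.6
tool_pos: [0.6787, 0.0409, 0.0293]
orientation: [179.9, 0.4, 0.0]
force: [-0.7, -0.1, -0.5]
opening: 0.0232
gripper_force: 30.0
```

```bash
python3 -m creep '[{"grip":0.6,"delta_pos":[0,0,0],"rotation":[0,0,0]},{"grip":0.6,"delta_pos":[0,0,0],"rotation":[0,0,0]},{"grip":0.6,"delta_pos":[0,0,0],"rotation":[0,0,0]},{"grip":0.6,"delta_pos":[0,0,-0.3],"rotation":[0,0,0]},{"grip":0.6,"delta_pos":[0,0,-0.7],"rotation":[0,0,0]}]'
python3 -m creep '[{"grip":0.4,"delta_pos":[0,0.1,-0.21],"rotation":[0,0,0]},{"grip":0,"delta_pos":[-0.25,0.35,-0.21],"rotation":[0,0,0]},{"grip":0,"delta_pos":[-0.55,0.7,-0.21],"rotation":[0,0,0]},{"grip":0,"delta_pos":[-0.85,0.95,-0.21],"rotation":[0,0,0]}]'
python3 -m creep '[{"grip":0,"delta_pos":[-0.3,0.35,0],"rotation":[0,0,0]},{"grip":0,"delta_pos":[-0.6,0.7,0],"rotation":[0,0,0]},{"grip":0,"delta_pos":[-0.85,0.95,0],"rotation":[0,0,0]}]'
python3 - <<'E'
from h import *
s=look("t5")
cv2.imwrite("pics/c5.png",cv2.resize(s["color"][150:290,120:420,::-1],(800,373),interpolation=cv2.INTER_CUBIC))
E
```

```text
clock: 14.1
tool_pos: [0.6802, 0.0409, 0.1031]
orientation: [180.0, 0.2, 0.0]
force: [1.6, -0.5, -0.8]
opening: 0.035
gripper_force: 0.0
clock: 14.5
tool_pos: [0.5957, -0.055, 0.1258]
orientation: [-180.0, -0.1, 0.0]
force: [0.1, -1.0, -0.3]
opening: 0.061
gripper_force: 0.0
clock: 14.8
tool_pos: [0.5101, -0.1503, 0.1258]
orientation: [-180.0, -0.1, -0.0]
force: [1.0, -0.8, -1.0]
opening: 0.0845
gripper_force: 0.0
orange
 (array([0.5511, 0.455 ]), 35.8, array([0.032, 0.025]), np.int32(74))
white
 (array([ 0.5691, -0.0193]), 5.3, array([0.052, 0.012]), np.int32(61))
black
 (array([ 0.5083, -0.1641]), 86.6, array([0.253, 0.104]), np.int32(641))
 (array([0.5203, 0.4133]), -40.2, array([0.086, 0.052]), np.int32(80))
 (array([ 0.4222, -0.0117]), 5.4, array([0.243, 0.023]), np.int32(282))
 (array([0.487, 0.131]), 51.6, array([0.044, 0.028]), np.int32(43))
 (array([ 0.4338, -0.1098]), 15.9, array([0.071, 0.04 ]), np.int32(254))
 (array([ 0.3763, -0.0307]), 5.7, array([0.166, 0.007]), np.int32(111))
 (array([0.3638, 0.1307]), 1.3, array([0.154, 0.012]), np.int32(181))
```

View pics/c5.png

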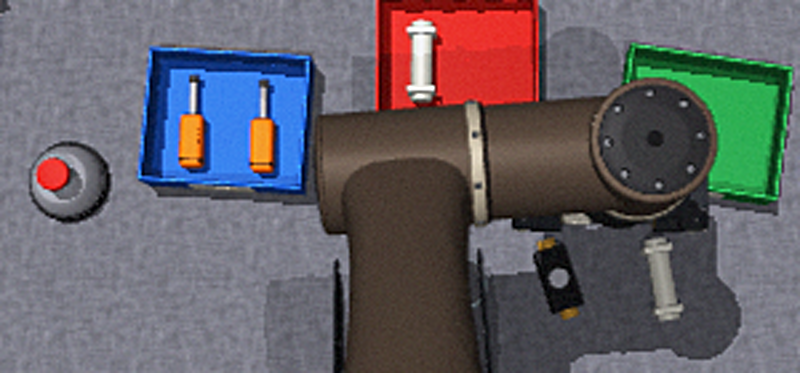

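Both drivers are in the blue bin at crop (190,125) and (262,130), and tube1 is in the red bin at (422,60). Tube2 is unmoved at (660,278).

```bash
python3 -m creep '[{"grip":0,"delta_pos":[-0.35,0.35,0],"rotation":[0,0,-0.05]},{"grip":0,"delta_pos":[-0.75,0.75,0],"rotation":[0,0,-0.1]},{"grip":0,"delta_pos":[-0.75,0.75,0],"rotation":[0,0,-0.1]},{"grip":0,"delta_pos":[-0.75,0.75,0.3],"rotation":[0,0,-0.1]}]'
python3 -m creep '[{"grip":0,"delta_pos":[0,0,0.35],"rotation":[0,0,0]},{"grip":0,"delta_pos":[0,0,0.65],"rotation":[0,0,0]},{"grip":0,"delta_pos":[0,0,0.7],"rotation":[0,0,0]},{"grip":0.5,"delta_pos":[0,0,0.7],"rotation":[0,0,0]},{"grip":1,"delta_pos":[0,0,0.7],"rotation":[0,0,0]}]'
python3 -m creep '[{"grip":1,"delta_pos":[0,0,0],"rotation":[0,0,0]},{"grip":1,"delta_pos":[0,0,0],"rotation":[0,0,0]},{"grip":1,"delta_pos":[0,0,0],"rotation":[0,0,0]},{"grip":1,"delta_pos":[0,0,0],"rotation":[0,0,0]},{"grip":1,"delta_pos":[0,0,0],"rotation":[0,0,0]}]'
python3 -m creep '[{"grip":1,"delta_pos":[0,0,0],"rotation":[0,0,0]},{"grip":1,"delta_pos":[0,0,0],"rotation":[0,0,0]},{"grip":1,"delta_pos":[0,0,0],"rotation":[0,0,0]}]'
```

```text
clock: 15.25
tool_pos: [0.4387, -0.2255, 0.0987]
orientation: [179.8, -0.5, 8.9]
force: [1.4, -0.1, 0.0]
opening: 0.0875
gripper_force: 0.0
clock: 15.75
tool_pos: [0.4379, -0.2239, 0.026]
orientation: [180.0, -0.1, 9.0]
force: [0.5, -0.6, 0.1]
opening: 0.0768
gripper_force: 0.0
clock: 16.25
tool_pos: [0.4367, -0.2239, 0.0247]
orientation: [180.0, -0.0, 9.0]
force: [0.0, 0.7, -0.3]
opening: 0.0371
gripper_force: 0.0
clock: 16.55
tool_pos: [0.4367, -0.2239, 0.0246]
orientation: [180.0, 0.0, 9.0]
force: [0.3, -1.1, 1.5]
opening: 0.0235
gripper_force: 30.0
```

```bash
python3 -m creep '[{"grip":1,"delta_pos":[0,0,-0.2],"rotation":[0,0,0]},{"grip":1,"delta_pos":[0,0,-0.5],"rotation":[0,0,0.05]},{"grip":1,"delta_pos":[0,0,-0.8],"rotation":[0,0,0.1]},{"grip":1,"delta_pos":[0,0,-1],"rotation":[0,0,0.1]},{"grip":1,"delta_pos":[0,0,-1],"rotation":[0,0,0.1]}]'
python3 -m creep '[{"grip":1,"delta_pos":[0.25,-0.2,0],"rotation":[0,0,0]},{"grip":1,"delta_pos":[0.55,-0.42,0],"rotation":[0,0,0]},{"grip":1,"delta_pos":[0.85,-0.64,0],"rotation":[0,0,0]}]'
python3 -m creep '[{"grip":1,"delta_pos":[0.3,-0.22,0],"rotation":[0,0,0]},{"grip":1,"delta_pos":[0.6,-0.45,0],"rotation":[0,0,0]},{"grip":1,"delta_pos":[0.85,-0.64,0],"rotation":[0,0,0]}]'
python3 -m creep '[{"grip":1,"delta_pos":[0.35,-0.3,0],"rotation":[0,0,0]},{"grip":1,"delta_pos":[0.74,-0.61,0],"rotation":[0,0,0]},{"grip":1,"delta_pos":[0.74,-0.61,0],"rotation":[0,0,0]},{"grip":1,"delta_pos":[0.74,-0.61,0.3],"rotation":[0,0,0]}]'
python3 -m creep '[{"grip":1,"delta_pos":[0,0,0.35],"rotation":[0,0,0]},{"grip":1,"delta_pos":[0,0,0.61],"rotation":[0,0,0]},{"grip":1,"delta_pos":[0,0,0.61],"rotation":[0,0,0]}]'
```

```text
clock: 17.05
tool_pos: [0.4383, -0.2241, 0.1273]
orientation: [180.0, -0.3, 0.0]
force: [0.3, -0.2, -0.5]
opening: 0.0234
gripper_force: 30.0
clock: 17.35
tool_pos: [0.5218, -0.1591, 0.1238]
orientation: [-180.0, 0.1, -0.0]
force: [0.3, -0.3, -0.8]
opening: 0.0232
gripper_force: 30.0
clock: 17.65
tool_pos: [0.6074, -0.0945, 0.1232]
orientation: [-180.0, 0.1, 0.0]
force: [-0.6, -0.5, -0.5]
opening: 0.0234
gripper_force: 30.0
clock: 18.05
tool_pos: [0.6836, -0.0333, 0.0962]
orientation: [-180.0, -0.3, 0.2]
force: [0.6, 0.2, -1.2]
opening: 0.0229
gripper_force: 30.0
clock: 18.35
tool_pos: [0.6781, -0.0352, 0.0292]
orientation: [179.9, 0.4, 0.0]
force: [-0.0, 0.3, -0.9]
opening: 0.0232
gripper_force: 30.0
```

```bash
python3 -m creep '[{"grip":0.6,"delta_pos":[0,0,0],"rotation":[0,0,0]},{"grip":0.6,"delta_pos":[0,0,0],"rotation":[0,0,0]},{"grip":0.6,"delta_pos":[0,0,0],"rotation":[0,0,0]},{"grip":0.6,"delta_pos":[0,0,-0.3],"rotation":[0,0,0]},{"grip":0.6,"delta_pos":[0,0,-0.7],"rotation":[0,0,0]}]'
python3 -m creep '[{"grip":0.4,"delta_pos":[0,0,-0.21],"rotation":[0,0,0]},{"grip":0,"delta_pos":[0,0,-0.21],"rotation":[0,0,0]}]'
python3 - <<'E'
from h import *
s=look("t6")
E
```

```text
clock: 18.85
tool_pos: [0.6792, -0.035, 0.1031]
orientation: [180.0, 0.2, -0.0]
force: [1.1, 0.4, -0.6]
opening: 0.0349
gripper_force: 0.0
clock: 19.05
tool_pos: [0.6831, -0.0345, 0.1303]
orientation: [-179.9, -0.5, 0.0]
force: [0.4, 0.4, 0.6]
opening: 0.0458
gripper_force: 0.0
orange
 (array([0.5734, 0.2968]), -30.8, array([0.04, 0.02]), np.int32(32))
 (array([0.5513, 0.4554]), 37.2, array([0.033, 0.026]), np.int32(81))
white
 (array([0.5249, 0.4577]), 57.8, array([0.04 , 0.009]), np.int32(28))
 (array([ 0.4356, -0.1105]), -50.6, array([0.019, 0.02 ]), np.int32(41))
black
 (array([0.5356, 0.2586]), 5.9, array([0.142, 0.015]), np.int32(175))
 (array([0.4253, 0.1065]), -15.4, array([0.321, 0.194]), np.int32(1110))
 (array([ 0.5436, -0.0784]), 24.6, array([0.071, 0.039]), np.int32(224))
 (array([0.5111, 0.4152]), -60.1, array([0.083, 0.033]), np.int32(58))
 (array([ 0.4315, -0.1127]), 16.5, array([0.07 , 0.036]), np.int32(162))
```

```bash
python3 -m creep '[{"grip":0,"delta_pos":[-0.4,0.12,0],"rotation":[0,0,0]},{"grip":0,"delta_pos":[-0.8,0.25,0],"rotation":[0,0,0]},{"grip":0,"delta_pos":[-1,0.3,0],"rotation":[0,0,0]}]'
python3 -m creep '[{"grip":0,"delta_pos":[-0.4,0.12,0],"rotation":[0,0,0]},{"grip":0,"delta_pos":[-0.75,0.25,0],"rotation":[0,0,0]},{"grip":0,"delta_pos":[-0.75,0.25,0],"rotation":[0,0,0]}]'
python3 -m creep '[{"grip":0,"delta_pos":[-0.4,0.12,0],"rotation":[0,0,-0.09]},{"grip":0,"delta_pos":[-0.7,0.21,0],"rotation":[0,0,-0.17]},{"grip":0,"delta_pos":[-0.7,0.21,0],"rotation":[0,0,-0.2]},{"grip":0,"delta_pos":[-0.7,0.21,0.3],"rotation":[0,0,-0.2]}]'
python3 -m creep '[{"grip":0,"delta_pos":[0,0,0.35],"rotation":[0,0,0]},{"grip":0,"delta_pos":[0,0,0.65],"rotation":[0,0,0]},{"grip":0,"delta_pos":[0,0,0.7],"rotation":[0,0,0]},{"grip":0.5,"delta_pos":[0,0,0.7],"rotation":[0,0,0]},{"grip":1,"delta_pos":[0,0,0.7],"rotation":[0,0,0]}]'
python3 -m creep '[{"grip":1,"delta_pos":[0,0,0],"rotation":[0,0,0]},{"grip":1,"delta_pos":[0,0,0],"rotation":[0,0,0]},{"grip":1,"delta_pos":[0,0,0],"rotation":[0,0,0]},{"grip":1,"delta_pos":[0,0,0],"rotation":[0,0,0]},{"grip":1,"delta_pos":[0,0,0],"rotation":[0,0,0]}]'
python3 -m creep '[{"grip":1,"delta_pos":[0,0,0],"rotation":[0,0,0]},{"grip":1,"delta_pos":[0,0,0],"rotation":[0,0,0]}]'
```

```text
clock: 19.4
tool_pos: [0.5768, -0.0657, 0.1239]
orientation: [-180.0, 0.1, -0.0]
force: [0.5, -0.2, 1.0]
opening: 0.0738
gripper_force: 0.0
clock: 19.7
tool_pos: [0.5005, -0.091, 0.1242]
orientation: [-180.0, 0.2, -0.1]
force: [0.7, 0.3, 0.5]
opening: 0.0871
gripper_force: 0.0
clock: 20.1
tool_pos: [0.4376, -0.1109, 0.0973]
orientation: [179.9, -0.4, 18.1]
force: [1.2, 1.2, -0.3]
opening: 0.0873
gripper_force: 0.0
clock: 20.6
tool_pos: [0.4359, -0.1108, 0.0251]
orientation: [180.0, -0.0, 18.0]
force: [-0.4, 0.7, 0.1]
opening: 0.0768
gripper_force: 0.0
clock: 21.1
tool_pos: [0.4357, -0.1108, 0.0247]
orientation: [180.0, -0.0, 18.0]
force: [0.0, -0.9, 0.2]
opening: 0.037
gripper_force: 0.0
clock: 21.3
tool_pos: [0.4357, -0.1109, 0.0247]
orientation: [180.0, -0.0, 18.0]
force: [0.1, -0.6, 2.6]
opening: 0.0359
gripper_force: 30.0
```

```bash
python3 -m creep '[{"grip":1,"delta_pos":[0,0,-0.2],"rotation":[0,0,0]},{"grip":1,"delta_pos":[0,0,-0.5],"rotation":[0,0,0.08]},{"grip":1,"delta_pos":[0,0,-0.8],"rotation":[0,0,0.16]},{"grip":1,"delta_pos":[0,0,-1],"rotation":[0,0,0.2]},{"grip":1,"delta_pos":[0,0,-1],"rotation":[0,0,0.2]}]'
python3 -m creep '[{"grip":1,"delta_pos":[0.2,0.25,0],"rotation":[0,0,0]},{"grip":1,"delta_pos":[0.45,0.55,0],"rotation":[0,0,0]},{"grip":1,"delta_pos":[0.7,0.85,0],"rotation":[0,0,0]}]'
python3 -m creep '[{"grip":1,"delta_pos":[0.3,0.35,0],"rotation":[0,0,0.03]},{"grip":1,"delta_pos":[0.6,0.7,0],"rotation":[0,0,0.06]},{"grip":1,"delta_pos":[0.9,1,0],"rotation":[0,0,0.09]},{"grip":1,"delta_pos":[0.9,1,0],"rotation":[0,0,0.09]}]'
```

```text
clock: 21.8
tool_pos: [0.4372, -0.1106, 0.127]
orientation: [-180.0, -0.3, -0.1]
force: [-0.0, 0.4, -1.0]
opening: 0.036
gripper_force: 30.0
clock: 22.1
tool_pos: [0.5059, -0.1965, 0.1236]
orientation: [-180.0, 0.1, 0.1]
force: [0.5, 0.4, -0.3]
opening: 0.0357
gripper_force: 30.0
clock: 22.5
tool_pos: [0.5977, -0.2991, 0.1214]
orientation: [180.0, 0.1, -8.2]
force: [-1.6, 1.5, -2.1]
opening: 0.0359
gripper_force: 30.0
```

```bash
python3 -m creep '[{"grip":1,"delta_pos":[0.02,0.14,0],"rotation":[0,0,0]},{"grip":1,"delta_pos":[0.02,0.14,0.2],"rotation":[0,0,0]},{"grip":1,"delta_pos":[0.02,0.14,0.5],"rotation":[0,0,0]},{"grip":1,"delta_pos":[0.02,0.14,0.8],"rotation":[0,0,0]},{"grip":1,"delta_pos":[0.02,0.14,0.91],"rotation":[0,0,0]}]'
python3 -m creep '[{"grip":1,"delta_pos":[0,0,0],"rotation":[0,0,0]},{"grip":0.55,"delta_pos":[0,0,0],"rotation":[0,0,0]},{"grip":0.55,"delta_pos":[0,0,0],"rotation":[0,0,0]}]'
python3 -m creep '[{"grip":0.55,"delta_pos":[0,0,0],"rotation":[0,0,0]},{"grip":0.55,"delta_pos":[0,0,-0.4],"rotation":[0,0,0]},{"grip":0.55,"delta_pos":[0,0,-0.8],"rotation":[0,0,-0.05]},{"grip":0.3,"delta_pos":[0,0,-0.91],"rotation":[0,0,-0.09]},{"grip":0,"delta_pos":[0,0,-0.91],"rotation":[0,0,-0.09]}]'
python3 - <<'E'
from h import *
s=look("t7")
cv2.imwrite("pics/c7.png",cv2.resize(s["color"][150:290,120:420,::-1],(800,373),interpolation=cv2.INTER_CUBIC))
E
```

```text
clock: 23.0
tool_pos: [0.5927, -0.3092, 0.0297]
orientation: [-179.9, 0.3, -8.1]
force: [-0.5, -0.2, -2.6]
opening: 0.0359
gripper_force: 30.0
clock: 23.3
tool_pos: [0.5968, -0.3102, 0.0354]
orientation: [180.0, -0.2, -8.0]
force: [0.2, -0.2, 1.1]
opening: 0.039
gripper_force: 0.0
clock: 23.8
tool_pos: [0.5975, -0.3104, 0.1288]
orientation: [179.9, -0.4, 0.1]
force: [-0.3, 0.0, 0.2]
opening: 0.0504
gripper_force: 0.0
orange
 (array([ 0.5468, -0.4062]), 46.5, array([0.072, 0.034]), np.int32(68))
 (array([0.5502, 0.4561]), 22.2, array([0.033, 0.033]), np.int32(87))
white
 (array([0.5421, 0.082 ]), -74.9, array([0.019, 0.02 ]), np.int32(40))
 (array([0.5256, 0.4583]), 55.7, array([0.041, 0.01 ]), np.int32(31))
black
 (array([ 0.5129, -0.2117]), -6.5, array([0.2  , 0.019]), np.int32(241))
 (array([ 0.578 , -0.3012]), 72.1, array([0.05 , 0.046]), np.int32(179))
 (array([ 0.5911, -0.3872]), 87.6, array([0.05 , 0.014]), np.int32(68))
 (array([ 0.557 , -0.0607]), -19.7, array([0.059, 0.02 ]), np.int32(56))
 (array([0.5232, 0.4085]), -25.7, array([0.086, 0.044]), np.int32(72))
 (array([0.5323, 0.0777]), -13.8, array([0.077, 0.044]), np.int32(143))
 (array([ 0.334 , -0.1005]), 87.0, array([0.205, 0.066]), np.int32(545))
 (array([0.3327, 0.1411]), 79.5, array([0.134, 0.008]), np.int32(73))
 (array([0.3088, 0.0411]), 71.9, array([0.063, 0.016]), np.int32(45))
```

View pics/c7.png

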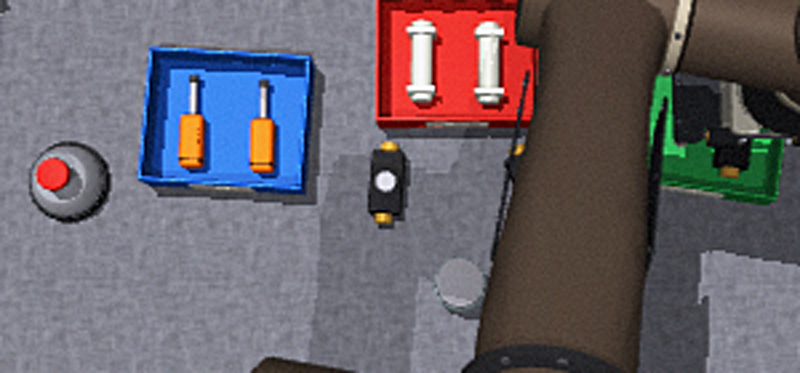

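The red bin holds both tubes, the blue bin both drivers, and the green bin the first valve (nipple at crop (730,172)). Valve A is still at (385,181), so it is next.

```bash
python3 -m creep '[{"grip":0,"delta_pos":[0,-0.4,0],"rotation":[0,0,0]},{"grip":0,"delta_pos":[-0.1,-0.8,0],"rotation":[0,0,0]},{"grip":0,"delta_pos":[-0.14,-1,0],"rotation":[0,0,0]}]'
python3 -m creep '[{"grip":0,"delta_pos":[0,-0.45,0],"rotation":[0,0,0]},{"grip":0,"delta_pos":[-0.1,-0.9,0],"rotation":[0,0,0]},{"grip":0,"delta_pos":[-0.14,-1,0],"rotation":[0,0,0]}]'
python3 -m creep '[{"grip":0,"delta_pos":[0,-0.45,0],"rotation":[0,0,0]},{"grip":0,"delta_pos":[-0.1,-0.9,0],"rotation":[0,0,0]},{"grip":0,"delta_pos":[-0.14,-1,0],"rotation":[0,0,0]}]'
python3 -m creep '[{"grip":0,"delta_pos":[-0.05,-0.45,0],"rotation":[0,0,0.02]},{"grip":0,"delta_pos":[-0.12,-0.915,0],"rotation":[0,0,0.035]},{"grip":0,"delta_pos":[-0.12,-0.915,0],"rotation":[0,0,0.035]},{"grip":0,"delta_pos":[-0.12,-0.915,0.3],"rotation":[0,0,0.035]}]'
python3 -m creep '[{"grip":0,"delta_pos":[0,0,0.35],"rotation":[0,0,0]},{"grip":0,"delta_pos":[0,0,0.65],"rotation":[0,0,0]},{"grip":0,"delta_pos":[0,0,0.7],"rotation":[0,0,0]},{"grip":0.5,"delta_pos":[0,0,0.7],"rotation":[0,0,0]},{"grip":1,"delta_pos":[0,0,0.7],"rotation":[0,0,0]}]'
python3 -m creep '[{"grip":1,"delta_pos":[0,0,0],"rotation":[0,0,0]},{"grip":1,"delta_pos":[0,0,0],"rotation":[0,0,0]},{"grip":1,"delta_pos":[0,0,0],"rotation":[0,0,0]},{"grip":1,"delta_pos":[0,0,0],"rotation":[0,0,0]},{"grip":1,"delta_pos":[0,0,0],"rotation":[0,0,0]}]'
python3 -m creep '[{"grip":1,"delta_pos":[0,0,0],"rotation":[0,0,0]},{"grip":1,"delta_pos":[0,0,0],"rotation":[0,0,0]}]'
```

```text
clock: 24.15
tool_pos: [0.5801, -0.2077, 0.1235]
orientation: [-180.0, 0.1, -0.0]
force: [0.3, -0.3, 0.3]
opening: 0.078
gripper_force: 0.0
clock: 24.45
tool_pos: [0.5663, -0.1067, 0.1238]
orientation: [-180.0, 0.1, 0.1]
force: [0.9, 0.4, -0.8]
opening: 0.0873
gripper_force: 0.0
clock: 24.75
tool_pos: [0.5526, -0.0071, 0.1239]
orientation: [-180.0, 0.1, 0.1]
force: [0.4, -0.1, -0.8]
opening: 0.0875
gripper_force: 0.0
clock: 25.15
tool_pos: [0.5438, 0.0836, 0.0971]
orientation: [-179.8, -0.3, -3.0]
force: [1.1, 0.2, -0.5]
opening: 0.0876
gripper_force: 0.0
clock: 25.65
tool_pos: [0.5415, 0.0809, 0.0245]
orientation: [180.0, 0.0, -3.2]
force: [0.1, -0.5, 0.1]
opening: 0.0767
gripper_force: 0.0
clock: 26.15
tool_pos: [0.5415, 0.0815, 0.0247]
orientation: [180.0, -0.0, -3.1]
force: [0.2, -2.3, 0.3]
opening: 0.0371
gripper_force: 0.7
clock: 26.35
tool_pos: [0.5415, 0.0814, 0.0247]
orientation: [180.0, 0.0, -3.1]
force: [-0.6, -0.7, 1.9]
opening: 0.0356
gripper_force: 30.0
```

```bash
python3 -m creep '[{"grip":1,"delta_pos":[0,0,-0.2],"rotation":[0,0,0]},{"grip":1,"delta_pos":[0,0,-0.5],"rotation":[0,0,-0.035]},{"grip":1,"delta_pos":[0,0,-0.8],"rotation":[0,0,-0.035]},{"grip":1,"delta_pos":[0,0,-1],"rotation":[0,0,-0.035]},{"grip":1,"delta_pos":[0,0,-1],"rotation":[0,0,-0.035]}]'
python3 -m creep '[{"grip":1,"delta_pos":[0,0.25,0],"rotation":[0,0,0]},{"grip":1,"delta_pos":[0.1,0.6,0],"rotation":[0,0,0]},{"grip":1,"delta_pos":[0.2,1,0],"rotation":[0,0,0]}]'
python3 -m creep '[{"grip":1,"delta_pos":[0.1,0.4,0],"rotation":[0,0,0]},{"grip":1,"delta_pos":[0.15,0.75,0],"rotation":[0,0,0]},{"grip":1,"delta_pos":[0.2,1,0],"rotation":[0,0,0]}]'
python3 -m creep '[{"grip":1,"delta_pos":[0.1,0.4,0],"rotation":[0,0,0.03]},{"grip":1,"delta_pos":[0.2,0.75,0],"rotation":[0,0,0.06]},{"grip":1,"delta_pos":[0.265,1,0],"rotation":[0,0,0.09]},{"grip":1,"delta_pos":[0.265,1,0],"rotation":[0,0,0.09]}]'
python3 -m creep '[{"grip":1,"delta_pos":[0.01,0.09,0],"rotation":[0,0,0]},{"grip":1,"delta_pos":[0.01,0.09,0.2],"rotation":[0,0,0]},{"grip":1,"delta_pos":[0.01,0.09,0.5],"rotation":[0,0,0]},{"grip":1,"delta_pos":[0.01,0.09,0.8],"rotation":[0,0,0]},{"grip":1,"delta_pos":[0.01,0.09,0.91],"rotation":[0,0,0]}]'
```

```text
clock: 26.85
tool_pos: [0.5431, 0.0823, 0.1275]
orientation: [-179.9, -0.3, 0.0]
force: [-0.0, 0.6, -1.7]
opening: 0.0357
gripper_force: 30.0
clock: 27.15
tool_pos: [0.5612, -0.0187, 0.1237]
orientation: [-180.0, 0.1, 0.1]
force: [0.9, 0.6, -1.0]
opening: 0.0361
gripper_force: 30.0
clock: 27.45
tool_pos: [0.5809, -0.1205, 0.1231]
orientation: [-180.0, 0.1, -0.1]
force: [0.5, -0.1, -0.9]
opening: 0.0362
gripper_force: 30.0
clock: 27.85
tool_pos: [0.6078, -0.2212, 0.1226]
orientation: [180.0, 0.1, -8.3]
force: [-0.6, 0.3, -1.3]
opening: 0.0358
gripper_force: 30.0
clock: 28.35
tool_pos: [0.6055, -0.2265, 0.0302]
orientation: [-180.0, 0.3, -8.0]
force: [-0.3, 0.5, -1.1]
opening: 0.0358
gripper_force: 30.0
```

```bash
python3 -m creep '[{"grip":1,"delta_pos":[0,0,0],"rotation":[0,0,0]},{"grip":0.55,"delta_pos":[0,0,0],"rotation":[0,0,0]},{"grip":0.55,"delta_pos":[0,0,0],"rotation":[0,0,0]}]'
python3 -m creep '[{"grip":0.55,"delta_pos":[0,0,0],"rotation":[0,0,0]},{"grip":0.55,"delta_pos":[0,0,-0.4],"rotation":[0,0,0]},{"grip":0.55,"delta_pos":[0,0,-0.8],"rotation":[0,0,-0.05]},{"grip":0.3,"delta_pos":[0,0,-0.91],"rotation":[0,0,-0.09]},{"grip":0,"delta_pos":[0,0,-0.91],"rotation":[0,0,-0.09]}]'
python3 -m creep '[{"grip":0,"delta_pos":[0,-0.4,0],"rotation":[0,0,0]},{"grip":0,"delta_pos":[0,-0.8,0],"rotation":[0,0,0]},{"grip":0,"delta_pos":[0,-1,0],"rotation":[0,0,0]}]'
python3 -m creep '[{"grip":0,"delta_pos":[0,-0.45,0],"rotation":[0,0,0]},{"grip":0,"delta_pos":[0,-0.9,0],"rotation":[0,0,0]},{"grip":0,"delta_pos":[0,-1,0],"rotation":[0,0,0]}]'
python3 -m creep '[{"grip":0,"delta_pos":[0,-0.45,0],"rotation":[0,0,0]},{"grip":0,"delta_pos":[0,-0.9,0],"rotation":[0,0,0]},{"grip":0,"delta_pos":[0,-1,0],"rotation":[0,0,0]}]'
python3 -m creep '[{"grip":0,"delta_pos":[0,-0.45,0],"rotation":[0,0,0]},{"grip":0,"delta_pos":[0,-0.9,0],"rotation":[0,0,0]},{"grip":0,"delta_pos":[0,-1,0],"rotation":[0,0,0]}]'
python3 - <<'E'
from h import *
s=look("t8")
cv2.imwrite("pics/c8.png",cv2.resize(s["color"][150:290,120:420,::-1],(800,373),interpolation=cv2.INTER_CUBIC))
E
```

```text
clock: 28.65
tool_pos: [0.6092, -0.2275, 0.0354]
orientation: [180.0, -0.2, -8.0]
force: [-0.3, 0.6, 0.1]
opening: 0.0388
gripper_force: 0.0
clock: 29.15
tool_pos: [0.6097, -0.2278, 0.1287]
orientation: [179.9, -0.4, 0.1]
force: [0.0, 0.1, -0.4]
opening: 0.0499
gripper_force: 0.0
clock: 29.45
tool_pos: [0.6073, -0.1253, 0.1243]
orientation: [-180.0, 0.0, -0.0]
force: [0.6, -0.2, 0.3]
opening: 0.0738
gripper_force: 0.0
clock: 29.75
tool_pos: [0.6076, -0.024, 0.1244]
orientation: [-180.0, -0.0, 0.1]
force: [0.1, 0.5, -0.5]
opening: 0.087
gripper_force: 0.0
clock: 30.05
tool_pos: [0.6077, 0.0758, 0.1244]
orientation: [-180.0, -0.0, 0.1]
force: [-0.7, -0.5, 0.8]
opening: 0.0879
gripper_force: 0.0
clock: 30.35
tool_pos: [0.6078, 0.1757, 0.1242]
orientation: [-180.0, -0.0, 0.1]
force: [0.1, -0.2, -0.3]
opening: 0.0875
gripper_force: 0.0
orange
 (array([0.578 , 0.3015]), -4.0, array([0.034, 0.025]), np.int32(77))
white
 (array([ 0.5925, -0.3092]), -85.9, array([0.018, 0.01 ]), np.int32(25))
 (array([ 0.5416, -0.0804]), 49.9, array([0.019, 0.019]), np.int32(40))
black
 (array([0.5786, 0.3512]), -77.0, array([0.073, 0.04 ]), np.int32(94))
 (array([ 0.5837, -0.2225]), 89.3, array([0.038, 0.027]), np.int32(98))
 (array([ 0.5745, -0.3026]), 77.1, array([0.039, 0.044]), np.int32(132))
 (array([0.4329, 0.331 ]), 29.2, array([0.326, 0.04 ]), np.int32(1051))
 (array([ 0.5378, -0.0819]), 20.4, array([0.072, 0.038]), np.int32(152))
 (array([0.3731, 0.4731]), 21.0, array([0.154, 0.015]), np.int32(188))
```

View pics/c8.png

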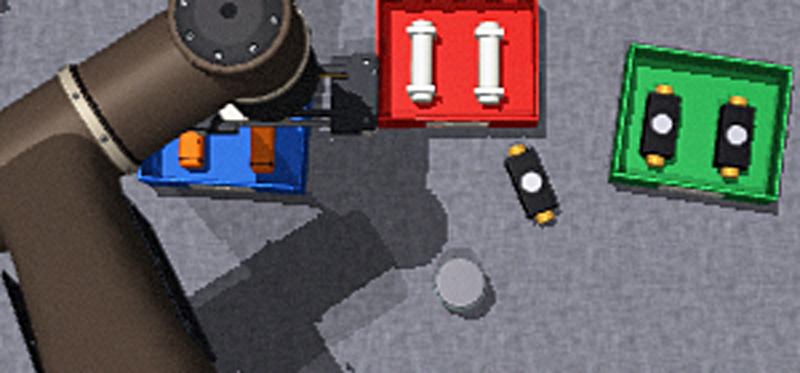

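Two valves sit in the green bin at crop (661,125) and (737,135), leaving a gap for the third. Valve B is unmoved at (531,182).

```bash
python3 -m creep '[{"grip":0,"delta_pos":[0,0.4,0],"rotation":[0,0,0]},{"grip":0,"delta_pos":[-0.1,0.8,0],"rotation":[0,0,0]},{"grip":0,"delta_pos":[-0.2,1,0],"rotation":[0,0,0]}]'
python3 -m creep '[{"grip":0,"delta_pos":[-0.1,0.4,0],"rotation":[0,0,0]},{"grip":0,"delta_pos":[-0.2,0.8,0],"rotation":[0,0,0]},{"grip":0,"delta_pos":[-0.3,1,0],"rotation":[0,0,0]}]'
python3 -m creep '[{"grip":0,"delta_pos":[-0.1,0.3,0],"rotation":[0,0,-0.09]},{"grip":0,"delta_pos":[-0.16,0.53,0],"rotation":[0,0,-0.18]},{"grip":0,"delta_pos":[-0.16,0.53,0],"rotation":[0,0,-0.25]},{"grip":0,"delta_pos":[-0.16,0.53,0],"rotation":[0,0,-0.25]}]'
python3 -m creep '[{"grip":0,"delta_pos":[0,0,0.35],"rotation":[0,0,0]},{"grip":0,"delta_pos":[0,0,0.7],"rotation":[0,0,0]},{"grip":0,"delta_pos":[0,0,0.925],"rotation":[0,0,0]},{"grip":0,"delta_pos":[0,0,0.925],"rotation":[0,0,0]},{"grip":1,"delta_pos":[0,0,0.925],"rotation":[0,0,0]}]'
python3 -m creep '[{"grip":1,"delta_pos":[0,0,0],"rotation":[0,0,0]},{"grip":1,"delta_pos":[0,0,0],"rotation":[0,0,0]},{"grip":1,"delta_pos":[0,0,0],"rotation":[0,0,0]},{"grip":1,"delta_pos":[0,0,0],"rotation":[0,0,0]},{"grip":1,"delta_pos":[0,0,0],"rotation":[0,0,0]}]'
python3 -m creep '[{"grip":1,"delta_pos":[0,0,0],"rotation":[0,0,0]},{"grip":1,"delta_pos":[0,0,0],"rotation":[0,0,0]},{"grip":1,"delta_pos":[0,0,0],"rotation":[0,0,0]}]'
```

```text
clock: 30.7
tool_pos: [0.5865, 0.0692, 0.1239]
orientation: [180.0, 0.1, -0.1]
force: [0.1, 0.4, 0.8]
opening: 0.0876
gripper_force: 0.0
clock: 31.0
tool_pos: [0.5563, -0.0308, 0.1244]
orientation: [180.0, 0.0, -0.1]
force: [0.1, 0.1, 0.2]
opening: 0.0875
gripper_force: 0.0
clock: 31.4
tool_pos: [0.541, -0.082, 0.1246]
orientation: [-180.0, 0.0, 22.5]
force: [0.3, 0.1, -0.6]
opening: 0.0877
gripper_force: 0.0
clock: 31.9
tool_pos: [0.5419, -0.0805, 0.0323]
orientation: [180.0, 0.0, 22.4]
force: [-0.1, 0.2, 0.4]
opening: 0.0838
gripper_force: 0.0
clock: 32.4
tool_pos: [0.542, -0.0805, 0.0325]
orientation: [180.0, -0.0, 22.5]
force: [-0.3, 0.1, -0.3]
opening: 0.0452
gripper_force: 0.0
clock: 32.7
tool_pos: [0.5419, -0.0805, 0.0322]
orientation: [180.0, -0.0, 22.5]
force: [-0.7, -0.2, 2.7]
opening: 0.0359
gripper_force: 30.0
```

```bash
python3 -m creep '[{"grip":1,"delta_pos":[0,0,-0.2],"rotation":[0,0,0.03]},{"grip":1,"delta_pos":[0,0,-0.5],"rotation":[0,0,0.1]},{"grip":1,"delta_pos":[0,0,-0.8],"rotation":[0,0,0.18]},{"grip":1,"delta_pos":[0,0,-0.92],"rotation":[0,0,0.25]},{"grip":1,"delta_pos":[0,0,-0.92],"rotation":[0,0,0.25]}]'
python3 -m creep '[{"grip":1,"delta_pos":[0.1,0.25,0],"rotation":[0,0,0]},{"grip":1,"delta_pos":[0.2,0.6,0],"rotation":[0,0,0]},{"grip":1,"delta_pos":[0.3,0.94,0],"rotation":[0,0,0]}]'
python3 -m creep '[{"grip":1,"delta_pos":[0.1,0.35,0],"rotation":[0,0,0.03]},{"grip":1,"delta_pos":[0.2,0.7,0],"rotation":[0,0,0.06]},{"grip":1,"delta_pos":[0.3,0.94,0],"rotation":[0,0,0.09]},{"grip":1,"delta_pos":[0.3,0.94,0],"rotation":[0,0,0.09]},{"grip":1,"delta_pos":[0.3,0.94,0],"rotation":[0,0,0.09]}]'
python3 -m creep '[{"grip":1,"delta_pos":[0,0,0.2],"rotation":[0,0,0]},{"grip":1,"delta_pos":[0,0,0.4],"rotation":[0,0,0]},{"grip":1,"delta_pos":[0,0,0.6],"rotation":[0,0,0]},{"grip":1,"delta_pos":[0,0,0.62],"rotation":[0,0,0]},{"grip":1,"delta_pos":[0,0,0.62],"rotation":[0,0,0]}]'
```

```text
clock: 33.2
tool_pos: [0.5429, -0.0803, 0.1259]
orientation: [-180.0, -0.2, -0.1]
force: [0.3, 0.7, -1.9]
opening: 0.0356
gripper_force: 30.0
clock: 33.5
tool_pos: [0.5714, -0.1751, 0.1226]
orientation: [-180.0, 0.1, 0.3]
force: [-0.1, 0.5, -1.2]
opening: 0.0359
gripper_force: 30.0
clock: 34.0
tool_pos: [0.6008, -0.2687, 0.1219]
orientation: [-180.0, 0.2, -8.0]
force: [-1.5, -1.1, -0.8]
opening: 0.0357
gripper_force: 30.0
clock: 34.5
tool_pos: [0.6014, -0.2676, 0.0615]
orientation: [180.0, 0.1, -8.0]
force: [0.1, -0.6, -0.6]
opening: 0.0356
gripper_force: 30.0
```

```bash
python3 -m creep '[{"grip":0.5,"delta_pos":[0,0,0],"rotation":[0,0,0]},{"grip":0.5,"delta_pos":[0,0,0],"rotation":[0,0,0]},{"grip":0.5,"delta_pos":[0,0,0],"rotation":[0,0,0]},{"grip":0.5,"delta_pos":[0,0,-0.4],"rotation":[0,0,0]},{"grip":0.5,"delta_pos":[0,0,-0.8],"rotation":[0,0,-0.05]}]'
python3 -m creep '[{"grip":1,"delta_pos":[0,-0.4,-0.12],"rotation":[0,0,0]},{"grip":1,"delta_pos":[0,-0.8,-0.12],"rotation":[0,0,-0.04]},{"grip":1,"delta_pos":[0,-1,-0.12],"rotation":[0,0,-0.04]}]'
python3 -m creep '[{"grip":1,"delta_pos":[0,-0.45,0],"rotation":[0,0,0]},{"grip":1,"delta_pos":[0,-0.9,0],"rotation":[0,0,0]},{"grip":1,"delta_pos":[0,-1,0],"rotation":[0,0,0]}]'
python3 -m creep '[{"grip":1,"delta_pos":[0,-0.45,0],"rotation":[0,0,0]},{"grip":1,"delta_pos":[0,-0.9,0],"rotation":[0,0,0]},{"grip":1,"delta_pos":[0,-1,0],"rotation":[0,0,0]}]'
python3 -m creep '[{"grip":1,"delta_pos":[-0.1,-0.45,0],"rotation":[0,0,0]},{"grip":1,"delta_pos":[-0.4,-0.9,0],"rotation":[0,0,0]},{"grip":1,"delta_pos":[-0.6,-1,0],"rotation":[0,0,0]}]'
python3 - <<'E'
from h import *
s=ctrl.snapshot("top")
cv2.imwrite("pics/c9.png",cv2.resize(s["color"][150:290,120:460,::-1],(800,330),interpolation=cv2.INTER_CUBIC))
E
```

```text
clock: 35.0
tool_pos: [0.6011, -0.2685, 0.1424]
orientation: [-180.0, 0.1, -3.5]
force: [0.9, 0.4, 0.9]
opening: 0.0437
gripper_force: 0.0
clock: 35.3
tool_pos: [0.6087, -0.1666, 0.1558]
orientation: [-180.0, -0.2, 0.2]
force: [0.4, -0.3, 0.6]
opening: 0.0252
gripper_force: 0.0
clock: 35.6
tool_pos: [0.6084, -0.0652, 0.1551]
orientation: [-180.0, -0.1, 0.2]
force: [-0.7, -0.2, 0.1]
opening: 0.0027
gripper_force: 0.0
clock: 35.9
tool_pos: [0.6084, 0.0346, 0.1548]
orientation: [-180.0, -0.1, 0.2]
force: [0.9, -0.3, -0.3]
opening: 0.0005
gripper_force: 0.0
clock: 36.2
tool_pos: [0.5475, 0.1336, 0.1543]
orientation: [-180.0, -0.0, 0.1]
force: [0.8, -0.4, 1.2]
opening: 0.0005
gripper_force: 0.0
```

View pics/c9.png

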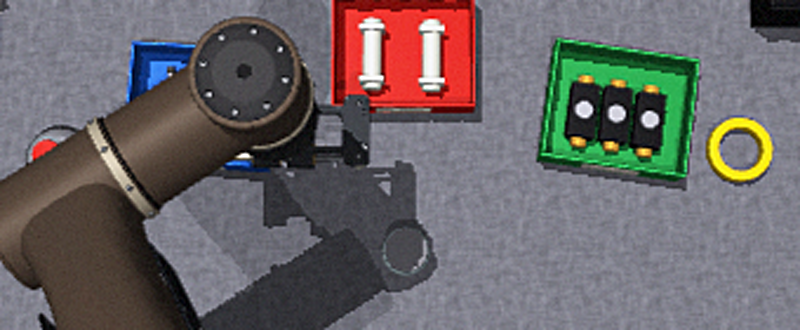

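All three valves lie flat in the green bin at crop (585,108), (617,113) and (650,118), and both tubes are in the red bin. Next is the bell.

```bash
python3 -m creep '[{"grip":1,"delta_pos":[0,-0.4,0],"rotation":[0,0,0]},{"grip":1,"delta_pos":[0,-0.8,0],"rotation":[0,0,0]},{"grip":1,"delta_pos":[0,-1,0],"rotation":[0,0,0]}]'
python3 -m creep '[{"grip":1,"delta_pos":[0,-0.45,0],"rotation":[0,0,0]},{"grip":1,"delta_pos":[0,-0.9,0],"rotation":[0,0,0]},{"grip":1,"delta_pos":[0,-1,0],"rotation":[0,0,0]}]'
python3 -m creep '[{"grip":1,"delta_pos":[-0.05,-0.45,0],"rotation":[0,0,0]},{"grip":1,"delta_pos":[-0.05,-0.9,0],"rotation":[0,0,0]},{"grip":1,"delta_pos":[-0.05,-1,0],"rotation":[0,0,0]},{"grip":1,"delta_pos":[-0.05,-1,0],"rotation":[0,0,0]},{"grip":1,"delta_pos":[-0.05,-1,0],"rotation":[0,0,0]}]'
python3 - <<'E'
from h import *
s=ctrl.snapshot("top")
cv2.imwrite("pics/c10.png",cv2.resize(s["color"][150:290,60:400,::-1],(800,330),interpolation=cv2.INTER_CUBIC))
s=ctrl.snapshot("scene")
cv2.imwrite("pics/d10.png",cv2.resize(s["color"][200:350,260:460,::-1],(800,600),interpolation=cv2.INTER_CUBIC))
o=ctrl.get_obs();print(o["tool_pos"],o["orientation"])
E
```

```text
clock: 36.55
tool_pos: [0.5484, 0.2334, 0.1548]
orientation: [-179.9, -0.1, 0.1]
force: [-0.6, 0.3, 0.0]
opening: 0.0003
gripper_force: 0.0
clock: 36.85
tool_pos: [0.5484, 0.3347, 0.1542]
orientation: [-180.0, -0.1, 0.2]
force: [0.6, -1.0, -0.2]
opening: 0.0003
gripper_force: 0.0
clock: 37.35
tool_pos: [0.543, 0.4303, 0.1538]
orientation: [180.0, 0.0, 0.0]
force: [0.0, -0.5, -0.4]
opening: 0.0004
gripper_force: 0.0
[0.5431804  0.42985888 0.15421429] [ 1.79986992e+02  1.18693618e-02 -4.17729363e-02]
```

View pics/d10.png

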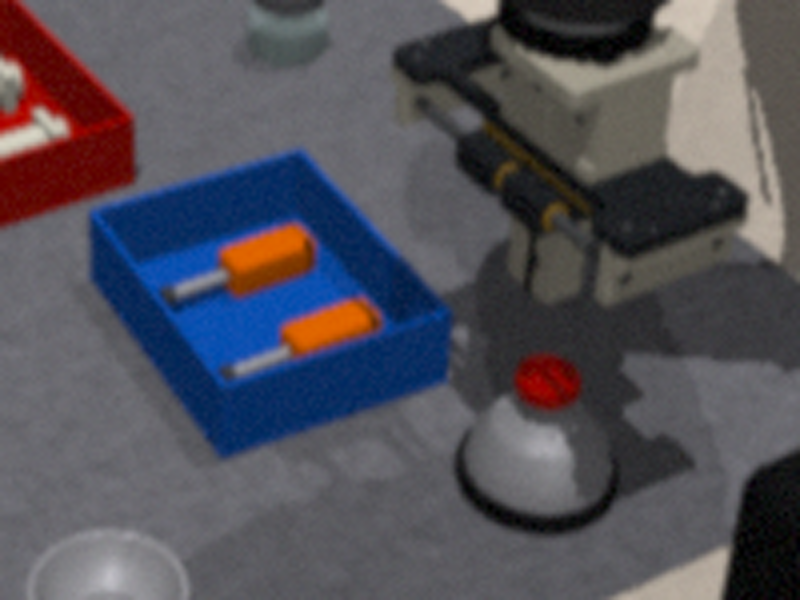

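Both drivers are in the blue bin, and the closed fingers stand just short of the bell's plunger (548,380). I'll centre over it and press slowly.

```bash
python3 -m creep '[{"grip":1,"delta_pos":[-0.015,-0.105,0],"rotation":[0,0,0]},{"grip":1,"delta_pos":[-0.015,-0.105,0.2],"rotation":[0,0,0]},{"grip":1,"delta_pos":[-0.015,-0.105,0.4],"rotation":[0,0,0]},{"grip":1,"delta_pos":[-0.015,-0.105,0.5],"rotation":[0,0,0]},{"grip":1,"delta_pos":[-0.015,-0.105,0.5],"rotation":[0,0,0]}]'
python3 -m creep '[{"grip":1,"delta_pos":[0,0,0.04],"rotation":[0,0,0]},{"grip":1,"delta_pos":[0,0,0.08],"rotation":[0,0,0]},{"grip":1,"delta_pos":[0,0,0.11],"rotation":[0,0,0]},{"grip":1,"delta_pos":[0,0,0.14],"rotation":[0,0,0]},{"grip":1,"delta_pos":[0,0,0.16],"rotation":[0,0,0]}]'
python3 -m creep '[{"grip":1,"delta_pos":[0,0,0.02],"rotation":[0,0,0]},{"grip":1,"delta_pos":[0,0,0.02],"rotation":[0,0,0]},{"grip":1,"delta_pos":[0,0,0.02],"rotation":[0,0,0]}]'
```

```text
clock: 37.95
tool_pos: [0.5409, 0.441, 0.1025]
orientation: [179.9, 0.1, -0.0]
force: [0.4, -0.9, 0.5]
opening: 0.0006
gripper_force: 0.0
clock: 38.45
tool_pos: [0.5421, 0.4424, 0.0889]
orientation: [-179.9, -0.1, 0.0]
force: [1.2, 0.4, 5.8]
opening: 0.0005
gripper_force: 3.0
clock: 38.75
tool_pos: [0.5421, 0.4424, 0.0874]
orientation: [-179.9, -0.1, 0.0]
force: [-0.4, 0.4, 6.6]
opening: 0.0003
gripper_force: 3.6
```

Not at the stop yet, since the force is still on the spring curve. I'll press a bit further.

```bash
python3 -m creep '[{"grip":1,"delta_pos":[0,0,0.02],"rotation":[0,0,0]},{"grip":1,"delta_pos":[0,0,0.03],"rotation":[0,0,0]},{"grip":1,"delta_pos":[0,0,0.03],"rotation":[0,0,0]}]'
python3 -m creep '[{"grip":1,"delta_pos":[0,0,0.02],"rotation":[0,0,0]},{"grip":1,"delta_pos":[0,0,0.02],"rotation":[0,0,0]},{"grip":1,"delta_pos":[0,0,0.02],"rotation":[0,0,0]}]'
```

```text
clock: 39.05
tool_pos: [0.5422, 0.4425, 0.0871]
orientation: [-179.9, -0.2, 0.1]
force: [-5.2, -3.9, 23.6]
opening: 0.0003
gripper_force: 11.6
clock: 39.35
tool_pos: [0.5423, 0.4426, 0.0869]
orientation: [-179.9, -0.2, 0.1]
force: [-9.8, -6.0, 33.7]
opening: 0.0003
gripper_force: 16.9
```

The force has risen well past the spring and the tool has stopped, so the plunger is at its stop. I'll retract and check.

```bash
python3 -m creep '[{"grip":1,"delta_pos":[0,0,-0.1],"rotation":[0,0,0]},{"grip":1,"delta_pos":[0,0,-0.3],"rotation":[0,0,0]},{"grip":1,"delta_pos":[0,0,-0.7],"rotation":[0,0,0]},{"grip":1,"delta_pos":[0,0,-1],"rotation":[0,0,0]},{"grip":1,"delta_pos":[0,0,-1],"rotation":[0,0,0]}]'
python3 -m creep '[{"grip":1,"delta_pos":[-0.3,0,0],"rotation":[0,0,0]},{"grip":1,"delta_pos":[-0.7,0,0],"rotation":[0,0,0]},{"grip":1,"delta_pos":[-1,0,0],"rotation":[0,0,0]},{"grip":1,"delta_pos":[-1,0,0],"rotation":[0,0,0]},{"grip":1,"delta_pos":[-1,0,0],"rotation":[0,0,0]}]'
python3 - <<'E'
from h import *
s=ctrl.snapshot("top")
cv2.imwrite("pics/c11.png",cv2.resize(s["color"][130:300,100:480,::-1],(800,358),interpolation=cv2.INTER_CUBIC))
E
```

```text
clock: 39.85
tool_pos: [0.543, 0.4434, 0.1863]
orientation: [-179.7, -0.3, 0.0]
force: [0.3, 0.0, 0.2]
opening: 0.0007
gripper_force: 0.0
clock: 40.35
tool_pos: [0.4408, 0.4419, 0.181]
orientation: [-180.0, 0.0, 0.1]
force: [-0.3, 0.4, -1.0]
opening: 0.0005
gripper_force: 0.0
```

View pics/c11.png

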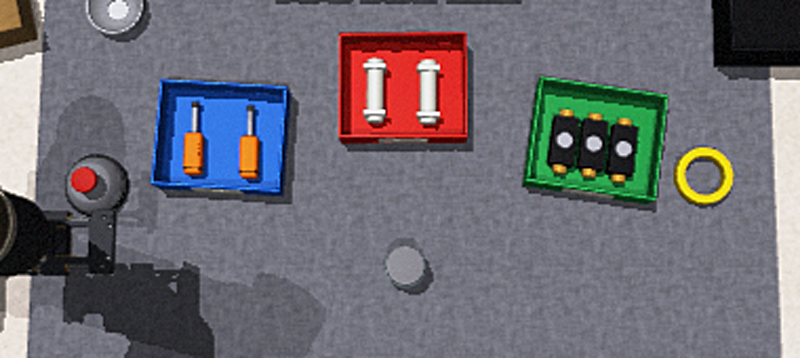

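All seven parts are in their bins: drivers at (193,150) and (249,150), tubes at (375,92) and (428,92), valves around (594,143). The plunger is back up at (84,179), and the jar (407,267) and tape (705,175) haven't moved.

```bash
python3 -c "
from plant import ctrl
print(ctrl.close_job())"
```

```text
the job is handed in; nothing more can be done
None
```

The job is handed in: 3 valve blocks are in the green bin, 2 tube connectors in the red and 2 nut drivers in the blue (one of the three possible drivers was absent); after that the bell was pressed to its stop and sprang back, and the jar and tape were left in place.

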